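# Make up a board-repair kit in the nest tray

## Robot

A 7-joint arm with a two-finger parallel gripper is mounted at the origin on a cart in front of the work surface, level with it; the furniture and walls round the work are solid. World frame = base frame: x ahead of the robot, y to its left, z up, the work surface at z = 0. Lengths are in mm, angles in rad, forces in N, time in s.
With the tool pointing down it reaches from about 425 to 950 mm from the base axis. Payload 16.7 kg.
Tool frame: the origin (TCP) lies midway between the tips of the shut fingers; the grasp point (between the pads) lies manip.grip_depth behind it (manip.grip_depth is the distance from the TCP to the grasp point, in mm); z points along the fingers, y is the line along which they close (so a half turn about z gives the same grasp; the last joint's range is limited). The gripper opens to 94 mm and grips with 3 to 60 N. Pads are 16 mm wide; open, the fingers measure 119 mm over their backs; the gripper's body (75 mm by 177 mm) begins 78 mm behind the grasp point.
Start: joints at [1.091, 0.426, 0.074, 1.606, -0.034, 1.111, -0.067], TCP at [218.569, -638.594, 205.467] pointing down, gripper open.
Joint ranges: [-2.85, 2.85], [-0.5, 2.14], [-1.23, 1.37], [0.21, 2.46], [-1.02, 4.16], [0.16, 2.05], [-2.73, 2.73]. Speed limits (rad/s): [1.89, 1.89, 2.39, 2.39, 3.01, 3.01, 3.01].

## Interface

Orientations are given as [roll, pitch, yaw] about the fixed x, y, z axes, in that order (R = Rz(yaw) Ry(pitch) Rx(roll)).
In Python, from rig import manip gives the robot as it stands.
- The arm moves only by the tool move_arm, never from a script. Its argument "rows" is text: rows parted by semicolons, each of 5 numbers parted by spaces: the shift along the tool's x, y, z in m, then the turn about the tool's z in rad, then the closure in counts, from 0 (fully open) to 255 (shut). A call has 1 to 5 rows; each row shifts and turns the commanded pose from where the row before left it, along the tool's axes as they then stand; what a row does not reach is not made up. A row lasts 1/12 s, in which the tool goes at most 41.7 mm and 7.16 degrees, less where a joint would pass 70% of its speed; a pose out of reach is approached as far as the arm can. A call with a gripper value outside its range is refused whole. The fingers move at their own pace and stop on an object; "grip_force" is the grip in N (left out, the last holds). Time passes only in rows, so rows that do not move let the fingers close. It gives the time, the measured TCP pose, the force, the opening and the grip force at its end, in the units of the state.
- manip.read_state(): the state, without advancing time (a new reading comes with each control period).
- manip.grab_frame(name): name is "scene" or "top" or "wrist"; returns a dict with "frame" (420x560x3 uint8, blue, green, red), "vertical_fov" (degrees; the focal length in pixels is half the picture's height over the tangent of half this angle, whatever the lens; pixels are square), "cx", "cy" (the principal point, pixels), "D" ([k1, k2, p1, p2, k3] as OpenCV has them; the pictures are not rectified), "position" and "orientation" of the camera in the world. Camera axes: x right, y up, looking along -z (the intrinsics and any distortion apply to the point x, -y, -z); pixel columns grow to the right and rows downward; lengths in mm; the calibration is good to about 2 mm. A picture is of the moment at which its call begins. There is no depth.
- manip.job_done(): hands the job in; it is judged then, once.
The state is a dict: "time_s": time; "joints": joint angles; "qvel": joint speeds; "joint_efforts": joint torques, N m; "tcp_pos": TCP position; "tcp_rot": TCP orientation; "force": force on the tool from outside, world axes, zero at the start; "wrist_torque": the same for the moment, N m; "grip_width": finger opening in mm; "gripper_force": force on a finger pad.
Only numpy, scipy, OpenCV 4.12 (cv2) and the standard library are available. Lean on these libraries where they do the work, as an engineer would, in place of code of your own. Each camera call takes 0.05 s, during which the arm holds its last target. There are 200 camera calls.

## Task

Make up the kit for one board repair in the square kit tray: set the fat capacitor, the heat sink, the three-way terminal block and the solder spool each into the nest that is shaped for it, lying or standing fully down in it as they lie or stand on the bench now, long ones lengthwise. Set them down rather than drop them, and leave the thinner capacitor and the shorter two-way terminal block where they are.

Things in the scene. Friction and masses are not known exactly. Their poses are not given: they have to be found in the camera images.
- fat_cap_mid (a point): the fattest blue capacitor, a round can 30 mm in diameter and 50 mm long, lying on its side on the bench, two thin leads at one end (73 mm over all). The point is the middle of the can, on its axis, 15 mm above what it lies on; y runs along the can, towards the leads; x and z are square to it (it may roll). Grip across the 30 mm. About 35 g
- sink_mid (a point): the black finned heat sink, body 36 mm (x) by 50 mm (y), 26 mm high, fins up. The point is the middle of the body, 13 mm above its underside; z is up. A small fixing stands out 6 mm on the -x side. Grip across x (36 mm; allow up to 42 mm). About 60 g
- block3_mid (a point): the three-way green screw terminal block (three screws), 13 mm (x) by 28 mm (y), 24 mm high, standing on short pins 5 mm long. The point is its middle, 12 mm above the pins' feet; z is up. Grip across x. About 12 g
- spool_mid (a point): the spool of solder with yellow flanges standing on end, 58 mm in diameter, 52 mm high. The point is its middle, 26 mm above its underside; z is up. It is taken across its diameter from above. About 250 g
- thin_cap_mid (a point): look-alike, to be left alone: a thinner blue capacitor, can 22 mm in diameter and 40 mm long, lying on the bench. The point is the middle of the can on its axis, 11 mm above the bench; y runs along the can
- block2_mid (a point): look-alike, to be left alone: a shorter two-way green terminal block (two screws), 13 mm (x) by 18 mm (y), 24 mm high, standing. The point is its middle, 12 mm above the bench; z is up
- nest_can_floor (a point): nest for the fat capacitor: a shallow V trough along y, 66 mm long, 38 mm wide, flanks rising 20 degrees to 6 mm, a low stop at each end (leads pass over it). The point is the middle of its lowest line, 10 mm above the bench; a can lying home has its axis 16 mm above it, leads either way. All nests are grey squares of 86 mm with dark liners, two by two in an aluminium tray, tops 16 mm above the bench
- nest_sink_floor (a point): nest for the heat sink: a rectangular pocket 52 mm (x) by 66 mm (y), 6 mm deep. The point is the middle of its floor, 10 mm above the bench. The heat sink's length goes along the pocket's y, either way round. All pockets leave 7 to 8 mm of play round their part but no room for fingers beside it: hold parts at least 8 mm above their undersides
- nest_block_floor (a point): the nest for the three-way terminal block: the small rectangular pocket, 27 mm (x) by 44 mm (y), 6 mm deep. The point is the middle of its floor, 10 mm above the bench. The block stands in it on its pins, length along y, either way round
- nest_spool_floor (a point): the nest for the spool: a round pocket 74 mm in diameter, 6 mm deep. The point is the middle of its floor, 10 mm above the bench
Not all that is in view belongs to the job. Several things look just like the part that bears spool_mid: the one meant starts farthest to the robot's left.

How it is judged (in metres and radians):
At the end, for the whole second after the job is handed in: Each of the four parts rests in its own nest: within 13 mm of its middle, fully down (3.5 mm), upright to 0.1 rad (capacitor lying), long ones along the nest to 0.35 rad, at rest. Both look-alikes within 30 mm of their starts (horizontal distance between fat_cap_mid and nest_can_floor below 0.013 m and z of fat_cap_mid in the frame of nest_can_floor between 0.0115 and 0.019 m and angle between the y axis of fat_cap_mid and the y axis of nest_can_floor, either way round below 0.35 rad and linear speed of each of fat_cap, sink, block3, spool below 0.01 m/s and horizontal distance between sink_mid and nest_sink_floor below 0.013 m and z of sink_mid in the frame of nest_sink_floor between 0.009 and 0.0165 m and angle between each of sink_mid, block3_mid, spool_mid's own z axis and vertical below 0.1 rad and angle between the y axis of sink_mid and the y axis of nest_sink_floor, either way round below 0.35 rad and horizontal distance between block3_mid and nest_block_floor below 0.013 m and z of block3_mid in the frame of nest_block_floor between 0.008 and 0.0155 m and angle between the y axis of block3_mid and the y axis of nest_block_floor, either way round below 0.35 rad and horizontal distance between spool_mid and nest_spool_floor below 0.013 m and z of spool_mid in the frame of nest_spool_floor between 0.022 and 0.0295 m and distance of each of thin_cap_mid, block2_mid from where it was at the start of the episode below 0.03 m); the robot touches nothing.
It fails at once if a part of the kit falls freely from 6 cm or more above the bench ((height (world z) of fat_cap_mid above 0.0755 m and contact force between fat_cap and anything else below 0.005 N and linear speed of fat_cap above 0.3 m/s) or (height (world z) of sink_mid above 0.073 m and contact force between sink and anything else below 0.005 N and linear speed of sink above 0.3 m/s) or (height (world z) of block3_mid above 0.072 m and contact force between block3 and anything else below 0.005 N and linear speed of block3 above 0.3 m/s) or (height (world z) of spool_mid above 0.086 m and contact force between spool and anything else below 0.005 N and linear speed of spool above 0.3 m/s)).
It fails at once if a look-alike is moved more than 3 cm (distance of any of thin_cap_mid, block2_mid from where it was at the start of the episode above 0.03 m).
It also fails if it takes over 96 s, if anything falls off the work surface, if the arm or the gripper's body presses on something with over 40 N, if the wrist force passes 120 N, or if a joint passes its speed limit or range.

## Working session

There is one attempt and no reset: what is moved stays moved. The work goes in short steps, Python scripts to look and compute and a tool call to move; the robot and the scene stay as the last step left them, time stands still between calls to the robot, and variables do not carry over. Pictures are saved under pics/ and viewed, at most 16 in all, crops included, and the job is handed in when it is done.

Besides the shell and the picture viewer there is one more tool, called after "Request:" as name(argument=value, ...) on one line, values as JSON. move_arm: Moves the arm, as the interface text tells. Its arguments: {"type":"object","properties":{"rows":{"type":"string"},"grip_force":{"type":"number"}},"required":["rows"]}

```bash
ls; mkdir -p pics; cat > h.py <<'E'
import numpy as np,cv2
from scipy.spatial.transform import Rotation as R
from rig import manip
def grab(n):
    f=manip.grab_frame(n); im=np.array(f["frame"]); return f,im
def K(f):
    F=210/np.tan(np.radians(f["vertical_fov"])/2); return np.array([[F,0,f["cx"]],[0,F,f["cy"]],[0,0,1.]])
def rot(f):
    o=np.array(f["orientation"],float)
    return o if o.shape==(3,3) else R.from_euler('xyz',o).as_matrix() if o.size==3 else None
def ray(f,px):
    p=cv2.undistortPoints(np.array(px,float).reshape(-1,1,2),K(f),np.array(f["D"],float)).reshape(-1,2)
    d=np.c_[p[:,0],-p[:,1],-np.ones(len(p))]
    return np.array(f["position"],float),d@rot(f).T
def onz(f,px,z):
    c,d=ray(f,px); return c+d*((z-c[2])/d[:,2])[:,None]
def proj(f,P):
    q=(np.array(P,float).reshape(-1,3)-np.array(f["position"]))@rot(f); q[:,1:]*=-1
    return cv2.projectPoints(q,np.zeros(3),np.zeros(3),K(f),np.array(f["D"],float))[0].reshape(-1,2)
E
python3 - <<'E'
from h import *
print(manip.read_state(), manip.grip_depth)
for n in ["scene","top","wrist"]:
    f,im=grab(n); cv2.imwrite(f"pics/{n}0.png",im); print(n,{k:v for k,v in f.items() if k!="frame"})
E
```

```text
pics
{'time_s': 0.0, 'joints': array([ 1.09148808,  0.42668493,  0.07386001,  1.60662601, -0.03406264,
        1.11078929, -0.06710861]), 'qvel': array([ 0.00087225, -0.00098681,  0.00088125,  0.00139601,  0.00074478,
       -0.00039618,  0.00015495]), 'joint_efforts': array([-2.11555116e-04, -9.35820365e+01,  3.66610609e+00, -4.54182315e+01,
       -4.89371200e-02,  2.02954392e-02,  1.32236269e-04]), 'tcp_pos': array([ 218.41571726, -638.21715631,  204.79891568]), 'tcp_rot': array([-3.14035035e+00,  1.26166874e-04,  3.29775772e-01]), 'force': array([-0.22283978,  0.36544641,  0.92909783]), 'wrist_torque': array([-0.01605014,  0.01751795,  0.00374063]), 'gripper_force': 0.0, 'grip_width': 93.71222859166328} 18.8
scene {'vertical_fov': 49.58265830761023, 'cx': 277.5337511631619, 'cy': 210.04741911373026, 'D': array([-0.14500363,  0.        ,  0.        ,  0.        ,  0.        ]), 'position': array([ 11.89948002, 802.18460594, 703.96197522]), 'orientation': array([ 9.85500169e-01, -2.29623445e-03, -2.58740885e+00])}
top {'vertical_fov': 50.07010281176889, 'cx': 277.8120163672312, 'cy': 202.35427428670704, 'D': array([0.0063803, 0.       , 0.       , 0.       , 0.       ]), 'position': array([ 405.7015096 ,  -23.0384397 , 1214.27296041]), 'orientation': array([ 0.0935881 , -0.01076902, -1.55747761])}
wrist {'vertical_fov': 67.92152742547549, 'cx': 276.1315954202316, 'cy': 209.3983761943809, 'D': array([-0.05440193,  0.        ,  0.        ,  0.        ,  0.        ]), 'position': array([ 284.01063876, -615.18694697,  385.42061391]), 'orientation': array([-0.24260537,  0.00195234, -1.24062102])}
```

View pics/top0.png

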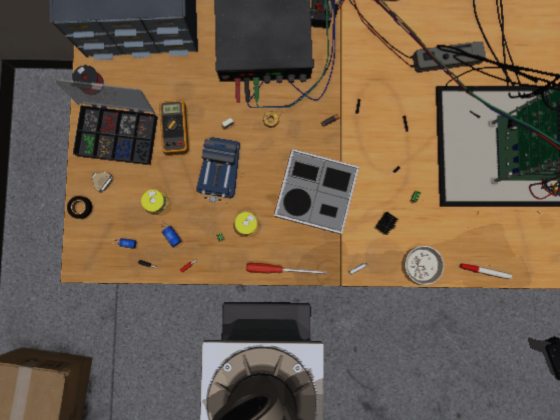

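View pics/scene0.png

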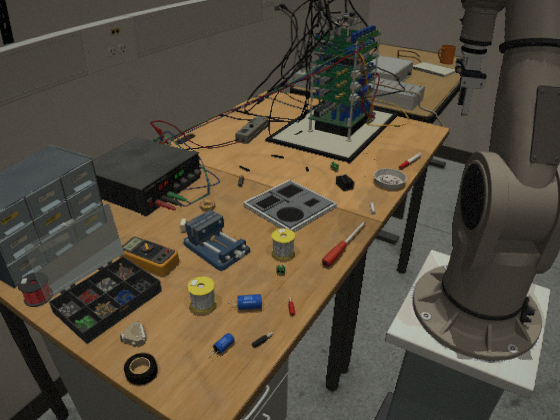

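The top picture shows:
- **Spools:** (153,201) and (246,223). The left one is meant. The red reel at (89,75) is not yellow.
- **Blue caps:** (171,236) is fat, (127,243) is thin.
- **Green blocks:** (415,196) looks longer than (220,237).
- **Heat sink:** black, (387,223).
- **Tray:** (316,191), with round nest bottom left, can or sink nests at the top, and the small block pocket at bottom right.

One close crop will check these choices.

```bash
python3 - <<'E'
import cv2,numpy as np
im=cv2.imread('pics/top0.png')
def c(x,y,w,h,s): return cv2.resize(im[y:y+h,x:x+w],None,fx=s,fy=s,interpolation=cv2.INTER_CUBIC)
a=c(110,180,155,75,5)[:, :775]; b=c(265,140,95,100,3); d=c(375,180,70,60,5)
o=np.zeros((600,800,3),np.uint8); o[:300]=0; 
a=cv2.resize(a,(600,290)); o[:290,:600]=a; o[300:600,:285]=b; o[300:600,300:650]=d
cv2.imwrite('pics/crop1.png',o)
E
```

```text
(no output)
```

View pics/crop1.png

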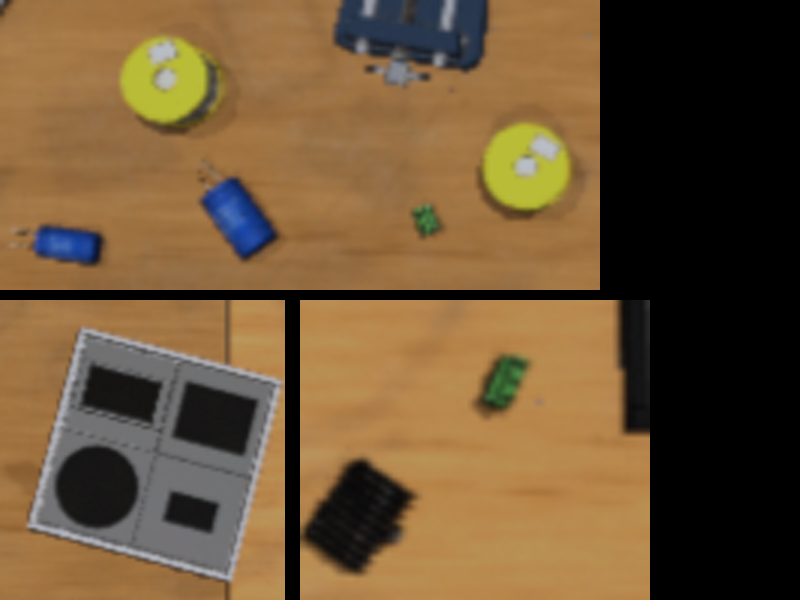

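Choices confirmed: three-way block at (415,196), fat cap at (171,236), left spool at (153,201). The can nest is the narrow one top left, and the sink nest is top right. Now measuring.

```bash
cat >> h.py <<'E'
def comps(m,a0,a1):
    n,l,s,c=cv2.connectedComponentsWithStats(m.astype(np.uint8)); 
    return [(np.argwhere(l==i)[:,::-1].astype(float),c[i]) for i in range(1,n) if a0<=s[i,4]<=a1]
def rect(f,pts,z):
    w=onz(f,pts,z); r=cv2.minAreaRect(w[:,:2].astype(np.float32)); (cx,cy),(a,b),t=r
    if a<b: a,b,t=b,a,t-90
    return np.round([cx,cy,a,b],1), round(float(t-180*np.round(t/180)),1)  # long-axis angle deg from +x
E
python3 - <<'E'
from h import *
f,im=grab("top"); hsv=cv2.cvtColor(im,cv2.COLOR_BGR2HSV); h,s,v=cv2.split(hsv)
def show(n,m,z,box):
    x0,y0,x1,y1=box; mm=np.zeros_like(h); mm[y0:y1,x0:x1]=m[y0:y1,x0:x1]
    for p,c in comps(mm,15,3000): print(n,np.round(c,1),len(p),*rect(f,p,z), np.round(onz(f,[c],z)[0,:2],1))
show("yellow",(h>24)&(h<34)&(s>170)&(v>120),52,(130,180,270,245))
show("blue",(h>105)&(h<130)&(s>150),16,(110,215,190,255))
show("green",(h>40)&(h<80)&(s>90),22,(200,180,425,245))
show("black",(v<60),20,(370,205,405,240))
show("nest",(v<60),12,(282,152,356,230))
E
```

```text
yellow [152.  201.6] 272 [515.  291.6  54.5  51.6] 2.4 [512.2 291.5]
yellow [244.6 223.9] 285 [461.5  48.7  54.3  54.3] -89.2 [457.7  50.9]
blue [171.2 235.9] 180 [425.5 247.   49.7  25.7] 36.6 [425.1 246.9]
blue [126.9 242.7] 102 [405.6 363.2  40.4  17.8] 82.6 [405.6 362.9]
green [415.5 196. ] 48 [ 540.1 -402.4   28.1   11.9] -27.0 [ 540.1 -402.4]
green [219.6 236.3] 28 [425.  118.4  13.3  13.2] -89.2 [425.5 118. ]
black [385.9 222.8] 265 [ 466.5 -324.4   51.3   39.8] -35.6 [ 467.5 -323. ]
nest [305.  170.8] 331 [ 605.2 -107.3   65.    37.9] 76.7 [ 605.4 -107. ]
nest [336.3 179.1] 463 [ 584.2 -191.6   65.6   51.8] 76.3 [ 584.  -191.6]
nest [296.9 201.8] 580 [520.5 -86.1  70.2  70. ] 0.8 [520.8 -85.6]
nest [328.3 210.2] 160 [ 499.5 -170.3   42.3   26.8] 76.1 [ 499.5 -170.2]
```

```bash
cat >> h.py <<'E'
def plan(x,y,z,yawdeg,step=33,st=0.115,rnd=3):
    s=manip.read_state(); p=np.array(s["tcp_pos"]); w=s["tcp_rot"][2]
    d=np.array([x,y,z])-p; t=(w-np.radians(yawdeg)+np.pi)%(2*np.pi)-np.pi   # + about tool z
    n=max(int(np.ceil(max(np.linalg.norm(d)/step,abs(t)/st))),1)
    print("at",np.round(p,1),"yaw",round(np.degrees(w),1),"d",np.round(d,1),"turn",round(t,3),"rows",n)
    tt=round(t/n,3); rows=[]
    for i in range(n):
        r=(d/n)/1000; c,q=np.cos(w),np.sin(w)
        rows.append("%.3f %.3f %.3f %.3f"%(r[0]*c+r[1]*q,r[0]*q-r[1]*c,-r[2],tt)); w-=tt
    for i in range(0,n,5): print("; ".join(rows[i:i+5]))
E
python3 -c "
from h import *
plan(467,-324,150,-35.6)"
```

```text
at [ 218.5 -638.4  205. ] yaw 18.9 d [248.5 314.4 -55. ] turn 0.951 rows 13
0.026 -0.017 0.004 0.073; 0.025 -0.019 0.004 0.073; 0.023 -0.020 0.004 0.073; 0.022 -0.022 0.004 0.073; 0.020 -0.023 0.004 0.073
0.018 -0.025 0.004 0.073; 0.016 -0.026 0.004 0.073; 0.014 -0.027 0.004 0.073; 0.012 -0.028 0.004 0.073; 0.010 -0.029 0.004 0.073
0.008 -0.030 0.004 0.073; 0.006 -0.030 0.004 0.073; 0.004 -0.031 0.004 0.073
```

Request:
move_arm(rows="0.026 -0.017 0.004 0.073 0; 0.025 -0.019 0.004 0.073 0; 0.023 -0.020 0.004 0.073 0; 0.022 -0.022 0.004 0.073 0; 0.020 -0.023 0.004 0.073 0", grip_force=25)

```text
time_s: 0.62
tcp_pos: [315.2, -516.1, 185.2]
tcp_rot: [-3.141, 0.0, -0.039]
force: [1.0, -0.5, -0.6]
grip_width: 93.6
gripper_force: 0.0
```

Request:
move_arm(rows="0.018 -0.025 0.004 0.073 0; 0.016 -0.026 0.004 0.073 0; 0.014 -0.027 0.004 0.073 0; 0.012 -0.028 0.004 0.073 0; 0.010 -0.029 0.004 0.073 0")

```text
time_s: 1.03
tcp_pos: [408.9, -395.3, 165.3]
tcp_rot: [-3.142, -0.0, -0.404]
force: [0.4, -0.0, 0.7]
grip_width: 93.9
gripper_force: 0.0
```

Request:
move_arm(rows="0.008 -0.030 0.004 0.073 0; 0.006 -0.030 0.004 0.073 0; 0.004 -0.031 0.004 0.073 0; 0 0 0 0 0; 0 0 0 0 0")

```text
time_s: 1.45
tcp_pos: [466.8, -322.0, 153.1]
tcp_rot: [-3.141, 0.001, -0.615]
force: [-0.0, -0.6, 0.1]
grip_width: 93.6
gripper_force: 0.0
```

```bash
python3 - <<'E'
from h import *
plan(467,-324,150,-35.6)
f,im=grab("wrist"); cv2.imwrite("pics/w1.png",im)
print(f["position"],f["orientation"])
print(proj(f,[[467,-324,13],[467,-324,150]]))
E
```

```text
at [ 466.8 -322.   153.1] yaw -35.3 d [ 0.2 -2.  -3.1] turn 0.006 rows 1
0.001 0.001 0.003 0.006
[ 523.33341852 -361.37805736  333.68465738] [-2.43771477e-01  5.86421932e-04 -2.18593077e+00]
[[278.19711595 198.14395723]
 [279.47784507 243.42133373]]
```

View pics/w1.png

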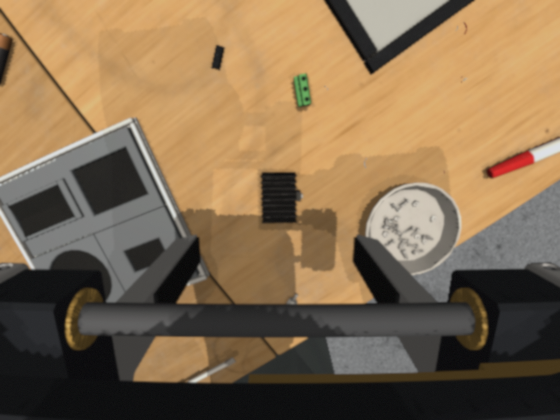

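The wrist picture shows the sink at (279,197), in line with the fingers and matching the projected (278,198), with its fixing on the right at (298,193). The three-way block at (303,91) shows three screws. I'm descending now.

Request:
move_arm(rows="0.001 0.001 0.033 0.006 0; 0 0 0.033 0 0; 0 0 0.033 0 0; 0 0 0.025 0 0; 0 0 0.018 0 0")

```text
time_s: 1.92
tcp_pos: [464.0, -326.1, 9.3]
tcp_rot: [3.141, 0.002, -0.626]
force: [0.0, 0.6, 0.5]
grip_width: 94.4
gripper_force: 0.0
```

Request:
move_arm(rows="0 0 0 0 0; 0 0 0 0 120; 0 0 0 0 180; 0 0 0 0 255; 0 0 0 0 255")

```text
time_s: 2.33
tcp_pos: [466.7, -325.8, 12.9]
tcp_rot: [-3.141, -0.002, -0.625]
force: [-0.4, -0.1, -0.3]
grip_width: 70.9
gripper_force: 0.0
```

Request:
move_arm(rows="0 0 0 0 255; 0 0 0 0 255; 0 0 0 0 255; 0 0 0 0 255; 0 0 0 0 255")

```text
time_s: 2.75
tcp_pos: [466.1, -325.1, 11.6]
tcp_rot: [-3.142, -0.0, -0.625]
force: [0.2, -0.2, -0.3]
grip_width: 37.5
gripper_force: 0.2
```

Request:
move_arm(rows="0 0 0 0 255; 0 0 0 0 255; 0 0 0 0 255; 0 0 -0.010 0 255; 0 0 -0.02 0 255")

```text
time_s: 3.17
tcp_pos: [464.7, -324.4, 40.4]
tcp_rot: [3.141, 0.004, -0.625]
force: [-0.1, 1.3, -0.6]
grip_width: 35.6
gripper_force: 24.9
```

Request:
move_arm(rows="0 0 -0.03 0 255; 0 0 -0.03 0 255; 0 0 -0.02 0 255; 0 0 0 0 255; 0 0 0 0 255")

```text
time_s: 3.58
tcp_pos: [466.6, -325.5, 123.1]
tcp_rot: [-3.141, -0.003, -0.625]
force: [0.0, 0.3, -0.9]
grip_width: 36.2
gripper_force: 24.9
```

```bash
python3 - <<'E'
from h import *
s=manip.read_state(); print(s["grip_width"],s["gripper_force"],s["force"])
plan(584,-191.6,120,76.3)
f,im=grab("wrist"); cv2.imwrite("pics/w2.png",im[150:420])
E
```

```text
36.18525168524751 24.92249071598053 [ 0.02376191  0.32226992 -0.94778268]
at [ 466.6 -325.5  123.1] yaw -35.8 d [117.4 133.9  -3.1] turn -1.957 rows 18
0.001 -0.010 0.000 -0.109; 0.002 -0.010 0.000 -0.109; 0.003 -0.009 0.000 -0.109; 0.004 -0.009 0.000 -0.109; 0.005 -0.009 0.000 -0.109
0.006 -0.008 0.000 -0.109; 0.007 -0.007 0.000 -0.109; 0.007 -0.006 0.000 -0.109; 0.008 -0.006 0.000 -0.109; 0.009 -0.005 0.000 -0.109
0.009 -0.004 0.000 -0.109; 0.010 -0.003 0.000 -0.109; 0.010 -0.002 0.000 -0.109; 0.010 -0.001 0.000 -0.109; 0.010 0.000 0.000 -0.109
0.010 0.002 0.000 -0.109; 0.010 0.003 0.000 -0.109; 0.009 0.004 0.000 -0.109
```

View pics/w2.png

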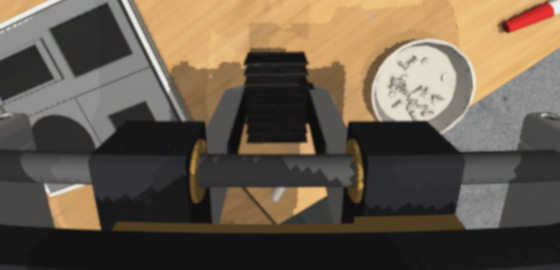

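The sink is held squarely at 36 mm, hanging level, at (276,95) in the crop. I'm carrying it to its nest.

Request:
move_arm(rows="0.001 -0.010 0 -0.109 255; 0.002 -0.010 0 -0.109 255; 0.003 -0.009 0 -0.109 255; 0.004 -0.009 0 -0.109 255; 0.005 -0.009 0 -0.109 255")

```text
time_s: 4.05
tcp_pos: [498.3, -286.8, 120.2]
tcp_rot: [-3.141, 0.002, -0.075]
force: [-0.6, 0.2, -0.9]
grip_width: 35.7
gripper_force: 24.9
```

Request:
move_arm(rows="0.006 -0.008 0 -0.109 255; 0.007 -0.007 0 -0.109 255; 0.007 -0.006 0 -0.109 255; 0.008 -0.006 0 -0.109 255; 0.009 -0.005 0 -0.109 255")

```text
time_s: 4.47
tcp_pos: [530.7, -249.7, 120.2]
tcp_rot: [-3.14, 0.001, 0.47]
force: [-0.5, 0.4, -0.9]
grip_width: 35.2
gripper_force: 24.9
```

Request:
move_arm(rows="0.009 -0.004 0 -0.109 255; 0.010 -0.003 0 -0.109 255; 0.010 -0.002 0 -0.109 255; 0.010 -0.001 0 -0.109 255; 0.010 0 0 -0.109 255")

```text
time_s: 4.88
tcp_pos: [562.8, -210.6, 120.1]
tcp_rot: [-3.139, 0.0, 1.015]
force: [-0.9, -0.1, -0.7]
grip_width: 35.7
gripper_force: 24.9
```

Request:
move_arm(rows="0.010 0.002 0 -0.109 255; 0.010 0.003 0 -0.109 255; 0.009 0.004 0 -0.109 255; 0 0 0 0 255; 0 0 0 0 255")

```text
time_s: 5.3
tcp_pos: [583.6, -188.7, 120.3]
tcp_rot: [-3.14, -0.001, 1.334]
force: [-0.0, 0.6, -0.8]
grip_width: 35.8
gripper_force: 24.9
```

```bash
python3 - <<'E'
from h import *
plan(584,-191.6,60,76.3)
f,im=grab("wrist"); cv2.imwrite("pics/w3.png",im)
print(proj(f,[[584,-191.6,10],[605.3,-107.2,10],[499.5,-170.2,10],[520.6,-85.8,10]]).round())
E
```

```text
at [ 583.6 -188.7  120.3] yaw 76.4 d [  0.4  -2.9 -60.3] turn 0.002 rows 2
-0.001 0.001 0.030 0.001; -0.001 0.001 0.030 0.001
[[278. 211.]
 [279. 117.]
 [188. 209.]
 [182. 116.]]
```

View pics/w3.png

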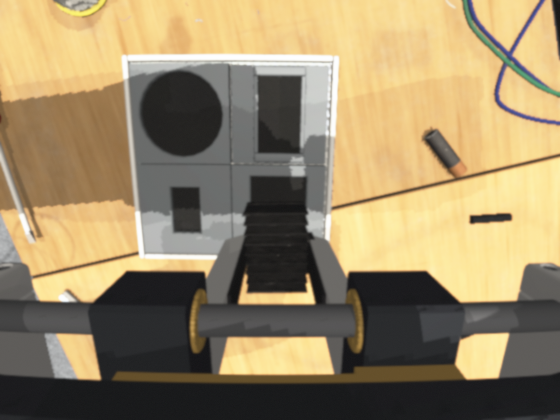

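Nests appear where projected: block (186,210), round (181,113), can (279,116). The yaw is square with the tray, so I'm lowering.

Request:
move_arm(rows="-0.002 0 0.030 0 255; 0 0 0.030 0 255; 0 0 0.02 0 255; 0 0 0.01 0 255; 0 0 0.005 0 255")

```text
time_s: 5.77
tcp_pos: [582.4, -191.3, 24.9]
tcp_rot: [-3.139, 0.0, 1.334]
force: [-0.3, -0.5, -0.3]
grip_width: 35.6
gripper_force: 24.9
```

Request:
move_arm(rows="0 0 0.003 0 255; 0 0 0.001 0 255; 0 0 0.001 0 255; 0 0 0 0 255; 0 0 0 0 255")

```text
time_s: 6.18
tcp_pos: [584.2, -191.1, 22.3]
tcp_rot: [3.14, 0.0, 1.336]
force: [0.2, 0.6, -0.5]
grip_width: 35.9
gripper_force: 24.9
```

```bash
python3 - <<'E'
from h import *
for i in range(4):
    s=manip.read_state(); print(s["tcp_pos"].round(1),s["force"].round(1)); grab("wrist")
E
```

```text
[ 584.2 -191.1   22.3] [ 0.2  0.6 -0.5]
[ 584.1 -191.1   22.2] [ 0.3  0.4 -0.9]
[ 584.  -191.1   22.1] [ 0.2  0.2 -1. ]
[ 584.  -191.1   22. ] [ 0.4  0.7 -1.6]
```

Request:
move_arm(rows="0 0 0.001 0 255; 0 0 0.001 0 255; 0 0 0 0 255; 0 0 0 0 100; 0 0 0 0 100")

```text
time_s: 6.8
tcp_pos: [583.9, -191.0, 19.8]
tcp_rot: [3.141, 0.0, 1.337]
force: [-0.5, -0.3, 0.0]
grip_width: 45.6
gripper_force: 0.0
```

Request:
move_arm(rows="0 0 0 0 60; 0 0 0 0 0; 0 0 0 0 0; 0 0 0 0 0; 0 0 -0.02 0 0")

```text
time_s: 7.22
tcp_pos: [581.7, -190.4, 36.6]
tcp_rot: [-3.137, -0.0, 1.337]
force: [-0.5, 0.8, -0.5]
grip_width: 78.6
gripper_force: 0.0
```

Request:
move_arm(rows="0 0 -0.03 0 0; 0 0 -0.03 0 0; 0 0 -0.03 0 0; 0 0 0 0 0; 0 0 0 0 0")

```text
time_s: 7.63
tcp_pos: [584.7, -191.3, 131.2]
tcp_rot: [3.138, 0.0, 1.337]
force: [0.4, 0.6, -0.8]
grip_width: 94.1
gripper_force: 0.0
```

```bash
python3 - <<'E'
from h import *
f,im=grab("wrist"); cv2.imwrite("pics/w4.png",im[40:330])
print(proj(f,[[584,-191.6,23],[584,-191.6,10]]).round())
plan(540,-402,120,153)
E
```

```text
[[276. 209.]
 [276. 206.]]
at [ 583.8 -191.1  129.7] yaw 76.6 d [ -43.8 -210.9   -9.7] turn -1.334 rows 12
-0.018 0.001 0.001 -0.111; -0.018 -0.001 0.001 -0.111; -0.018 -0.003 0.001 -0.111; -0.017 -0.005 0.001 -0.111; -0.016 -0.007 0.001 -0.111
-0.016 -0.009 0.001 -0.111; -0.014 -0.011 0.001 -0.111; -0.013 -0.012 0.001 -0.111; -0.012 -0.014 0.001 -0.111; -0.010 -0.015 0.001 -0.111
-0.008 -0.016 0.001 -0.111; -0.007 -0.017 0.001 -0.111
```

View pics/w4.png

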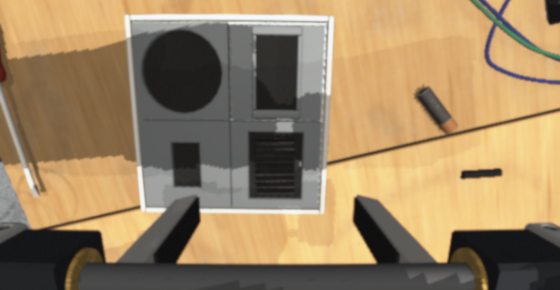

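The sink sits in its pocket, centred near crop (275,167) against the predicted (276,169). On to the three-way block.

Request:
move_arm(rows="-0.018 0.001 0.001 -0.111 0; -0.018 -0.001 0.001 -0.111 0; -0.018 -0.003 0.001 -0.111 0; -0.017 -0.005 0.001 -0.111 0; -0.016 -0.007 0.001 -0.111 0", grip_force=12)

```text
time_s: 8.1
tcp_pos: [566.3, -279.5, 122.7]
tcp_rot: [-3.14, -0.002, 1.897]
force: [0.3, 0.1, -0.8]
grip_width: 93.8
gripper_force: 0.0
```

Request:
move_arm(rows="-0.016 -0.009 0.001 -0.111 0; -0.014 -0.011 0.001 -0.111 0; -0.013 -0.012 0.001 -0.111 0; -0.012 -0.014 0.001 -0.111 0; -0.010 -0.015 0.001 -0.111 0")

```text
time_s: 8.52
tcp_pos: [547.4, -367.7, 117.6]
tcp_rot: [3.142, -0.002, 2.452]
force: [1.1, 0.6, 0.1]
grip_width: 93.7
gripper_force: 0.0
```

Request:
move_arm(rows="-0.008 -0.016 0.001 -0.111 0; -0.007 -0.017 0.001 -0.111 0; 0 0 0 0 0; 0 0 0 0 0; 0 0 0 0 0")

```text
time_s: 8.93
tcp_pos: [540.6, -401.7, 116.3]
tcp_rot: [3.141, -0.002, 2.667]
force: [0.3, -0.5, 0.4]
grip_width: 94.1
gripper_force: 0.0
```

```bash
python3 - <<'E'
from h import *
f,im=grab("wrist"); hsv=cv2.cvtColor(im,cv2.COLOR_BGR2HSV); h,s,v=cv2.split(hsv)
m=(h>40)&(h<85)&(s>90); m[260:]=0
print(proj(f,[[540,-402,22]]).round())
for p,c in comps(m,80,5000):
    print(c.round(),len(p),*rect(f,p,20))
cv2.imwrite("pics/w5.png",im[60:300,130:430])
r=None
plan(540,-402,120,153)
E
```

```text
[[275. 211.]]
[273. 212.] 381 [ 541.1 -403.7   29.4   11.9] -27.0
at [ 540.9 -401.4  116.7] yaw 152.9 d [-0.9 -0.6  3.3] turn -0.002 rows 1
0.001 -0.001 -0.003 -0.002
```

View pics/w5.png

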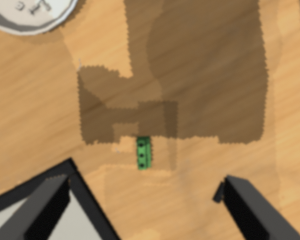

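The block is at full-frame (273,212), 28 mm long, in line with the fingers. A black chip lies near the right finger, so I'll half-close before descending.

Request:
move_arm(rows="-0.001 -0.002 0.02 0 110; 0 0 0.02 0 110; 0 0 0.02 0 110; 0 0 0.02 0 110; 0 0 0.01 0 110")

```text
time_s: 9.4
tcp_pos: [540.3, -403.2, 25.1]
tcp_rot: [3.141, -0.002, 2.669]
force: [-0.1, 0.5, -0.6]
grip_width: 64.0
gripper_force: 0.0
```

Request:
move_arm(rows="0 0 0.01 0 110; 0 0 0.007 0 110; 0 0 0 0 110; 0 0 0 0 180; 0 0 0 0 255")

```text
time_s: 9.82
tcp_pos: [541.3, -405.1, 11.4]
tcp_rot: [-3.141, 0.001, 2.669]
force: [-0.5, 0.5, 0.4]
grip_width: 43.8
gripper_force: 0.0
```

Request:
move_arm(rows="0 0 0 0 255; 0 0 0 0 255; 0 0 0 0 255; 0 0 0 0 255; 0 0 0 0 255")

```text
time_s: 10.23
tcp_pos: [540.8, -405.0, 10.6]
tcp_rot: [3.142, 0.0, 2.669]
force: [-0.3, 0.0, 1.0]
grip_width: 12.2
gripper_force: 12.0
```

Request:
move_arm(rows="0 0 0 0 255; 0 0 0 0 255; 0 0 0 0 255; 0 0 0 0 255; 0 0 0 0 255")

```text
time_s: 10.65
tcp_pos: [540.8, -405.0, 10.6]
tcp_rot: [-3.142, 0.0, 2.669]
force: [1.2, -0.2, 2.6]
grip_width: 12.3
gripper_force: 12.0
```

Request:
move_arm(rows="0 0 -0.01 0 255; 0 0 -0.03 0 255; 0 0 -0.04 0 255; 0 0 -0.03 0 255; 0 0 0 0 255")

```text
time_s: 11.07
tcp_pos: [543.6, -406.1, 127.7]
tcp_rot: [-3.141, 0.008, 2.669]
force: [0.5, -0.3, 0.1]
grip_width: 12.1
gripper_force: 12.0
```

```bash
python3 - <<'E'
from h import *
print(manip.read_state()["grip_width"]); plan(499.5,-170.2,100,76.3)
E
```

```text
12.134971644343764
at [ 543.6 -406.1  127.7] yaw 152.9 d [-44.1 235.9 -27.7] turn 1.337 rows 12
0.012 0.016 0.002 0.111; 0.014 0.014 0.002 0.111; 0.015 0.013 0.002 0.111; 0.017 0.011 0.002 0.111; 0.018 0.009 0.002 0.111
0.019 0.007 0.002 0.111; 0.019 0.005 0.002 0.111; 0.020 0.003 0.002 0.111; 0.020 0.001 0.002 0.111; 0.020 -0.002 0.002 0.111
0.020 -0.004 0.002 0.111; 0.019 -0.006 0.002 0.111
```

Request:
move_arm(rows="0.012 0.016 0.002 0.111 255; 0.014 0.014 0.002 0.111 255; 0.015 0.013 0.002 0.111 255; 0.017 0.011 0.002 0.111 255; 0.018 0.009 0.002 0.111 255")

```text
time_s: 11.48
tcp_pos: [522.3, -305.6, 111.0]
tcp_rot: [3.141, 0.0, 2.108]
force: [0.6, -0.4, -0.6]
grip_width: 12.4
gripper_force: 12.0
```

Request:
move_arm(rows="0.019 0.007 0.002 0.111 255; 0.019 0.005 0.002 0.111 255; 0.020 0.003 0.002 0.111 255; 0.020 0.001 0.002 0.111 255; 0.020 -0.002 0.002 0.111 255")

```text
time_s: 11.9
tcp_pos: [504.6, -206.9, 101.0]
tcp_rot: [3.141, -0.0, 1.553]
force: [0.2, 0.3, -0.2]
grip_width: 12.3
gripper_force: 12.0
```

Request:
move_arm(rows="0.020 -0.004 0.002 0.111 255; 0.019 -0.006 0.002 0.111 255; 0 0 0 0 255; 0 0 0 0 255; 0 0 0 0 255")

```text
time_s: 12.32
tcp_pos: [497.6, -168.7, 96.9]
tcp_rot: [3.141, 0.0, 1.339]
force: [-0.1, 0.1, -0.8]
grip_width: 12.6
gripper_force: 12.0
```

```bash
python3 - <<'E'
from h import *
f,im=grab("wrist"); cv2.imwrite("pics/w6.png",im[20:340])
plan(499.5,-170.2,50,76.3)
print(proj(f,[[499.5,-170.2,10]]).round())
E
```

```text
at [ 497.6 -169.    96.8] yaw 76.7 d [  1.9  -1.2 -46.8] turn 0.006 rows 2
-0.000 0.001 0.023 0.003; -0.000 0.001 0.023 0.003
[[279. 215.]]
```

View pics/w6.png

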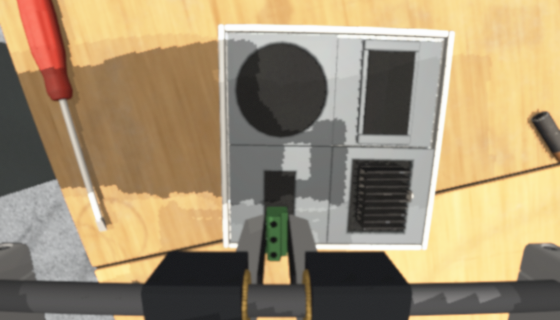

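The block is held over its pocket at (278,195), with the three screws visible. A 2 mm sideways correction, then lower.

Request:
move_arm(rows="0 0.002 0.025 0.004 255; 0 0 0.025 0 255; 0 0 0.015 0 255; 0 0 0.007 0 255; 0 0 0.002 0 255")

```text
time_s: 12.78
tcp_pos: [498.6, -169.3, 21.4]
tcp_rot: [-3.14, -0.0, 1.333]
force: [-0.4, -0.7, 0.1]
grip_width: 12.4
gripper_force: 12.0
```

Request:
move_arm(rows="0 0 0.001 0 255; 0 0 0.001 0 255; 0 0 0 0 255; 0 0 0 0 255; 0 0 0 0 255")

```text
time_s: 13.2
tcp_pos: [499.6, -168.9, 21.1]
tcp_rot: [3.141, 0.0, 1.333]
force: [-0.1, 0.9, -0.6]
grip_width: 11.9
gripper_force: 12.0
```

Request:
move_arm(rows="0 0 0.001 0 255; 0 0 0 0 255; 0 0 0 0 200; 0 0 0 0 180; 0 0 0 0 150")

```text
time_s: 13.62
tcp_pos: [499.3, -168.8, 19.5]
tcp_rot: [3.142, -0.0, 1.333]
force: [-0.4, 0.1, -0.6]
grip_width: 28.9
gripper_force: 0.0
```

Request:
move_arm(rows="0 0 0 0 130; 0 0 0 0 130; 0 0 0 0 130; 0 0 -0.02 0 130; 0 0 -0.03 0 130")

```text
time_s: 14.03
tcp_pos: [497.5, -168.1, 67.9]
tcp_rot: [-3.137, -0.001, 1.333]
force: [-0.2, -0.1, -0.2]
grip_width: 46.2
gripper_force: 0.0
```

Request:
move_arm(rows="0 0 -0.03 0 60; 0 0 -0.03 0 0; 0 0 -0.03 0 0; 0 0 0 0 0; 0 0 0 0 0")

```text
time_s: 14.45
tcp_pos: [500.1, -169.2, 161.0]
tcp_rot: [3.138, 0.001, 1.332]
force: [-0.2, -0.1, -0.2]
grip_width: 75.9
gripper_force: 0.0
```

```bash
python3 - <<'E'
from h import *
f,im=grab("wrist"); cv2.imwrite("pics/w7.png",im[20:340])
print(proj(f,[[499.5,-170.2,10]]).round())
hsv=cv2.cvtColor(im,cv2.COLOR_BGR2HSV); h,s,v=cv2.split(hsv)
m=(h>40)&(h<85)&(s>90); m[300:]=0
for p,c in comps(m,80,5000): print(c.round(),len(p),*rect(f,p,32))
plan(425.3,247,150,36.6,step=38)
E
```

```text
[[276. 200.]]
[276. 202.] 376 [ 499.5 -168.8   31.3   13.3] 76.6
at [ 499.3 -168.9  159.7] yaw 76.3 d [-74.  415.9  -9.7] turn 0.694 rows 12
0.032 -0.014 0.001 0.058; 0.031 -0.016 0.001 0.058; 0.030 -0.018 0.001 0.058; 0.029 -0.020 0.001 0.058; 0.028 -0.021 0.001 0.058
0.027 -0.023 0.001 0.058; 0.025 -0.024 0.001 0.058; 0.024 -0.026 0.001 0.058; 0.022 -0.027 0.001 0.058; 0.021 -0.028 0.001 0.058
0.019 -0.030 0.001 0.058; 0.017 -0.031 0.001 0.058
```

View pics/w7.png

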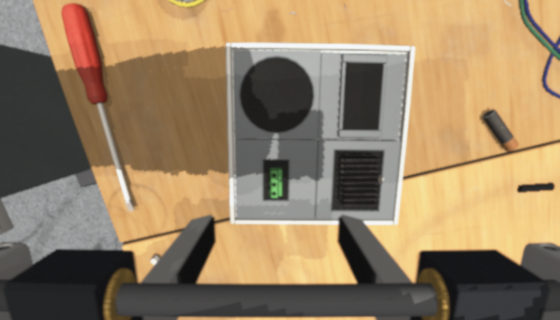

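The block stands in its pocket at crop (276,182), square. Next the fat capacitor.

Request:
move_arm(rows="0.032 -0.014 0.001 0.058 0; 0.031 -0.016 0.001 0.058 0; 0.030 -0.018 0.001 0.058 0; 0.029 -0.020 0.001 0.058 0; 0.028 -0.021 0.001 0.058 0", grip_force=15)

```text
time_s: 14.92
tcp_pos: [466.3, 4.7, 153.2]
tcp_rot: [-3.14, 0.001, 1.04]
force: [0.2, -0.1, -0.2]
grip_width: 93.8
gripper_force: 0.0
```

Request:
move_arm(rows="0.027 -0.023 0.001 0.058 0; 0.025 -0.024 0.001 0.058 0; 0.024 -0.026 0.001 0.058 0; 0.022 -0.027 0.001 0.058 0; 0.021 -0.028 0.001 0.058 0")

```text
time_s: 15.33
tcp_pos: [435.3, 177.1, 148.3]
tcp_rot: [-3.141, 0.002, 0.75]
force: [1.2, 1.2, 1.0]
grip_width: 94.0
gripper_force: 0.0
```

Request:
move_arm(rows="0.019 -0.030 0.001 0.058 0; 0.017 -0.031 0.001 0.058 0; 0 0 0 0 0; 0 0 0 0 0; 0 0 0 0 0")

```text
time_s: 15.75
tcp_pos: [422.7, 244.8, 146.4]
tcp_rot: [-3.141, 0.002, 0.638]
force: [0.8, -0.3, -0.3]
grip_width: 93.7
gripper_force: 0.0
```

```bash
python3 - <<'E'
from h import *
f,im=grab("wrist"); cv2.imwrite("pics/w8.png",im[:340])
print(proj(f,[[425.3,247,15]]).round())
hsv=cv2.cvtColor(im,cv2.COLOR_BGR2HSV); h,s,v=cv2.split(hsv)
m=(h>105)&(h<130)&(s>130); m[330:]=0
for p,c in comps(m,300,5000): print(c.round(),len(p),*rect(f,p,16))
plan(425.3,247,100,36.6)
E
```

```text
[[277. 199.]]
[171. 145.] 739 [406.9 363.4  41.1  19.6] 83.1
[278. 199.] 1093 [424.2 246.1  50.1  26.9] 36.6
at [423.  244.3 146.6] yaw 36.5 d [  2.3   2.7 -46.6] turn -0.002 rows 2
0.002 -0.000 0.023 -0.001; 0.002 -0.000 0.023 -0.001
```

View pics/w8.png

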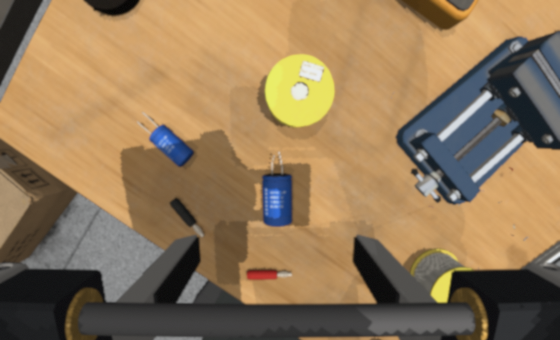

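The fat cap is at (278,199), leads up at (276,160), in line with the tool x axis. The thin cap at (171,145) is well clear. Descending.

Request:
move_arm(rows="0.003 0 0.030 0 60; 0 0 0.030 0 60; 0 0 0.030 0 60; 0 0 0.025 0 60; 0 0 0.015 0 60")

```text
time_s: 16.22
tcp_pos: [425.0, 244.9, 14.8]
tcp_rot: [-3.141, 0.003, 0.635]
force: [-0.1, 0.5, -0.4]
grip_width: 71.9
gripper_force: 0.0
```

Request:
move_arm(rows="0 0 0.006 0 60; 0 0 0 0 60; 0 0 0 0 150; 0 0 0 0 255; 0 0 0 0 255")

```text
time_s: 16.63
tcp_pos: [426.4, 247.4, 12.6]
tcp_rot: [3.141, -0.002, 0.636]
force: [0.4, 0.6, -0.5]
grip_width: 55.2
gripper_force: 0.0
```

Request:
move_arm(rows="0 0 0 0 255; 0 0 0 0 255; 0 0 0 0 255; 0 0 0 0 255; 0 0 0 0 255")

```text
time_s: 17.05
tcp_pos: [425.8, 247.4, 11.7]
tcp_rot: [3.142, -0.0, 0.637]
force: [0.1, -0.6, 4.2]
grip_width: 29.4
gripper_force: 15.0
```

Request:
move_arm(rows="0 0 0 0 255; 0 0 0 0 255; 0 0 -0.01 0 255; 0 0 -0.03 0 255; 0 0 -0.03 0 255")

```text
time_s: 17.47
tcp_pos: [424.4, 247.1, 82.0]
tcp_rot: [-3.14, 0.003, 0.638]
force: [0.7, 1.4, -0.4]
grip_width: 29.4
gripper_force: 15.0
```

Request:
move_arm(rows="0 0 -0.03 0 255; 0 0 -0.02 0 255; 0 0 0 0 255; 0 0 0 0 255; 0 0 0 0 255")

```text
time_s: 17.88
tcp_pos: [425.4, 247.0, 131.3]
tcp_rot: [3.141, 0.0, 0.637]
force: [-0.2, -0.7, -1.0]
grip_width: 29.4
gripper_force: 15.0
```

```bash
python3 - <<'E'
from h import *
plan(605.3,-107.2,110,76.3,step=36)
E
```

```text
at [425.4 247.  131.3] yaw 36.5 d [ 179.9 -354.2  -21.3] turn -0.695 rows 12
-0.005 0.033 0.002 -0.058; -0.007 0.032 0.002 -0.058; -0.009 0.032 0.002 -0.058; -0.011 0.031 0.002 -0.058; -0.013 0.031 0.002 -0.058
-0.015 0.030 0.002 -0.058; -0.016 0.029 0.002 -0.058; -0.018 0.028 0.002 -0.058; -0.020 0.027 0.002 -0.058; -0.021 0.026 0.002 -0.058
-0.022 0.024 0.002 -0.058; -0.024 0.023 0.002 -0.058
```

Request:
move_arm(rows="-0.005 0.033 0 -0.058 255; -0.007 0.032 0 -0.058 255; -0.009 0.032 0 -0.058 255; -0.011 0.031 0 -0.058 255; -0.013 0.031 0 -0.058 255")

```text
time_s: 18.3
tcp_pos: [501.5, 98.5, 130.4]
tcp_rot: [-3.14, 0.001, 0.93]
force: [1.5, 0.6, -1.1]
grip_width: 29.7
gripper_force: 15.0
```

Request:
move_arm(rows="-0.015 0.030 0 -0.058 255; -0.016 0.029 0 -0.058 255; -0.018 0.028 0 -0.058 255; -0.020 0.027 0 -0.058 255; -0.021 0.026 0 -0.058 255")

```text
time_s: 18.72
tcp_pos: [577.3, -50.4, 130.1]
tcp_rot: [-3.139, 0.0, 1.22]
force: [2.2, 1.3, 0.4]
grip_width: 29.4
gripper_force: 15.0
```

Request:
move_arm(rows="-0.022 0.024 0.002 -0.058 255; -0.024 0.023 0.002 -0.058 255; 0 0 0 0 255; 0 0 0 0 255; 0 0 0 0 255")

```text
time_s: 19.13
tcp_pos: [606.7, -106.6, 126.2]
tcp_rot: [-3.139, -0.001, 1.332]
force: [-0.4, -0.1, -0.5]
grip_width: 29.4
gripper_force: 15.0
```

```bash
python3 - <<'E'
from h import *
f,im=grab("wrist"); cv2.imwrite("pics/w9.png",im)
plan(605.3,-107.2,60,76.3,step=36)
print(proj(f,[[605.3,-107.2,10]]).round())
E
```

```text
at [ 606.8 -106.2  126.7] yaw 76.4 d [ -1.5  -1.  -66.7] turn 0.002 rows 2
-0.001 -0.001 0.033 0.001; -0.001 -0.001 0.033 0.001
[[276. 207.]]
```

View pics/w9.png

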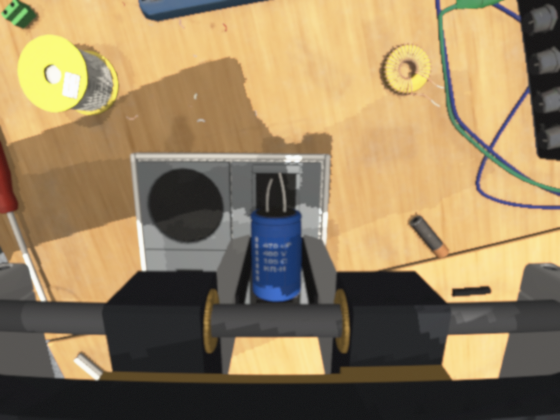

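The cap is held level, lengthwise over its trough at (277,250). Lowering.

Request:
move_arm(rows="0 -0.001 0.030 0 255; 0 0 0.030 0 255; 0 0 0.025 0 255; 0 0 0.010 0 255; 0 0 0.006 0 255")

```text
time_s: 19.6
tcp_pos: [605.6, -105.9, 25.2]
tcp_rot: [-3.139, -0.0, 1.334]
force: [0.4, 0.2, -0.8]
grip_width: 29.6
gripper_force: 15.0
```

Request:
move_arm(rows="0 0 0.001 0 255; 0 0 0.001 0 255; 0 0 0.001 0 255; 0 0 0 0 255; 0 0 0 0 255")

```text
time_s: 20.02
tcp_pos: [607.1, -107.3, 24.4]
tcp_rot: [3.14, -0.0, 1.333]
force: [0.0, -0.6, -1.0]
grip_width: 29.8
gripper_force: 15.0
```

Request:
move_arm(rows="0 0 0.001 0 255; 0 0 0.001 0 255; 0 0 0 0 255; 0 0 0 0 255; 0 0 0 0 255")

```text
time_s: 20.43
tcp_pos: [606.2, -107.0, 22.4]
tcp_rot: [-3.141, 0.0, 1.333]
force: [-7.7, 1.4, 14.1]
grip_width: 29.7
gripper_force: 15.0
```

Request:
move_arm(rows="0 0 0 0 160; 0 0 0 0 140; 0 0 0 0 100; 0 0 0 0 60; 0 0 0 0 60")

```text
time_s: 20.85
tcp_pos: [606.7, -107.2, 21.5]
tcp_rot: [3.142, -0.0, 1.333]
force: [-0.5, 0.5, 0.4]
grip_width: 58.1
gripper_force: 0.0
```

Request:
move_arm(rows="0 0 -0.02 0 60; 0 0 -0.03 0 0; 0 0 -0.04 0 0; 0 0 -0.04 0 0; 0 0 0 0 0")

```text
time_s: 21.27
tcp_pos: [610.1, -107.1, 159.1]
tcp_rot: [3.132, -0.001, 1.333]
force: [1.1, -0.8, 1.3]
grip_width: 90.9
gripper_force: 0.0
```

```bash
python3 - <<'E'
from h import *
f,im=grab("wrist"); cv2.imwrite("pics/w10.png",im[100:330])
hsv=cv2.cvtColor(im,cv2.COLOR_BGR2HSV); h,s,v=cv2.split(hsv)
m=(h>105)&(h<130)&(s>130); m[300:]=0; m[:120]=0
for p,c in comps(m,300,5000): print(c.round(),len(p),*rect(f,p,27))
f,im=grab("top"); hsv=cv2.cvtColor(im,cv2.COLOR_BGR2HSV); h,s,v=cv2.split(hsv)
m=(h>24)&(h<34)&(s>170)&(v>120); m[:180]=0;m[245:]=0
for p,c in comps(m,100,900): print("top",c,*rect(f,p,52))
plan(513,291,160,76.3,step=38)
E
```

```text
[271. 205.] 1292 [ 604.3 -108.5   53.    30.4] 76.8
top [152.02214022 201.65313653] [515.  291.6  54.5  51.6] 2.4
top [244.64620939 224.04693141] [459.6  49.3  56.8  51. ] 45.9
at [ 607.5 -107.5  153.2] yaw 76.3 d [-94.5 398.5   6.8] turn 0.001 rows 11
0.033 -0.017 -0.001 0.000; 0.033 -0.017 -0.001 0.000; 0.033 -0.017 -0.001 0.000; 0.033 -0.017 -0.001 0.000; 0.033 -0.017 -0.001 0.000
0.033 -0.017 -0.001 0.000; 0.033 -0.017 -0.001 0.000; 0.033 -0.017 -0.001 0.000; 0.033 -0.017 -0.001 0.000; 0.033 -0.017 -0.001 0.000
0.033 -0.017 -0.001 0.000
```

View pics/w10.png

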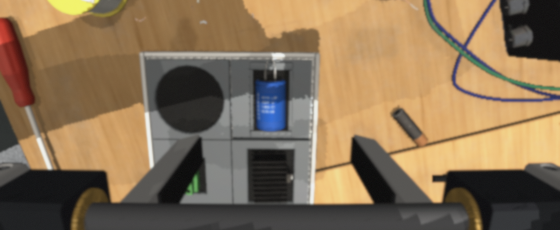

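The cap lies in its trough at crop (271,105), axis at (604,-108), 77°. The vise lies between here and the spool, so I'm going round it on the robot's side.

Request:
move_arm(rows="0.0175 -0.029 -0.003 0 0; 0.0175 -0.029 -0.003 0 0; 0.0175 -0.029 -0.003 0 0; 0.0175 -0.029 -0.003 0 0; 0.0175 -0.029 -0.003 0 0", grip_force=40)

```text
time_s: 21.78
tcp_pos: [484.2, 12.7, 165.2]
tcp_rot: [-3.139, 0.0, 1.332]
force: [0.8, 0.7, 0.1]
grip_width: 94.6
gripper_force: 0.0
```

Request:
move_arm(rows="0.0175 -0.029 -0.003 0 0; 0.0175 -0.029 0 0 0; 0.030 0.002 0 0 0; 0.030 0.002 0 0 0; 0.030 0.002 0 0 0")

```text
time_s: 22.2
tcp_pos: [464.7, 146.4, 168.8]
tcp_rot: [-3.141, 0.001, 1.332]
force: [0.7, -1.5, 0.6]
grip_width: 94.0
gripper_force: 0.0
```

Request:
move_arm(rows="0.030 0.002 0 0 0; 0.030 0.002 0 0 0; 0.030 0.002 0 0 0; 0.030 0.002 0 0 0; 0.030 0.002 0 0 0")

```text
time_s: 22.62
tcp_pos: [510.0, 290.1, 167.9]
tcp_rot: [-3.14, 0.001, 1.333]
force: [0.7, 0.2, 1.5]
grip_width: 93.8
gripper_force: 0.0
```

Request:
move_arm(rows="0 0 0 0 0; 0 0 0 0 0; 0 0 0 0 0")

```text
time_s: 22.87
tcp_pos: [509.6, 288.5, 168.2]
tcp_rot: [-3.14, 0.001, 1.333]
force: [0.1, -0.8, -0.2]
grip_width: 93.8
gripper_force: 0.0
```

```bash
python3 - <<'E'
from h import *
f,im=grab("wrist"); cv2.imwrite("pics/w11.png",im[:350])
hsv=cv2.cvtColor(im,cv2.COLOR_BGR2HSV); h,s,v=cv2.split(hsv)
m=(h>22)&(h<36)&(s>150)&(v>100); m[300:]=0
for p,c in comps(m,500,9000):
    w=onz(f,p,52)[:,:2].astype(np.float32); print(c.round(),len(p),cv2.minEnclosingCircle(w),rect(f,p,52))
plan(513,291,160,76.3)
E
```

```text
[279. 191.] 902 ((518.501953125, 295.9953308105469), 28.56374168395996) (array([520.3, 302.6,  55.4,  36.4]), -18.1)
at [509.9 287.9 168.6] yaw 76.3 d [ 3.1  3.1 -8.6] turn 0.0 rows 1
0.004 0.002 0.009 0.000
```

View pics/w11.png

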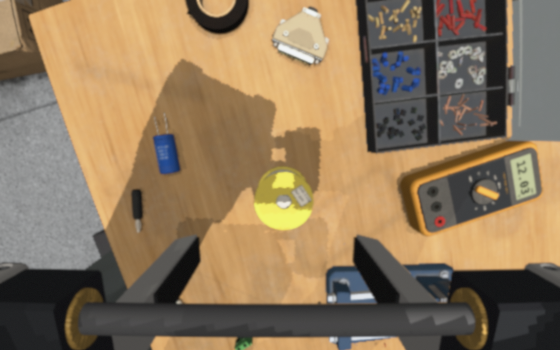

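The spool disc is at (283,199) in the wrist picture, with the vise and meter clear of the fingers. Working out its centre.

```bash
python3 - <<'E'
from h import *
f,im=grab("wrist"); hsv=cv2.cvtColor(im,cv2.COLOR_BGR2HSV); h,s,v=cv2.split(hsv)
m=((h>22)&(h<36)&(s>110)&(v>90)).astype(np.uint8); m[300:]=0
cs=cv2.findContours(m,cv2.RETR_EXTERNAL,cv2.CHAIN_APPROX_NONE)[0]
for c in cs:
    if len(c)<60: continue
    x,y,w,h_=cv2.boundingRect(c)
    if abs(x-255)>25: continue
    hull=cv2.convexHull(c); print((x,y,w,h_),cv2.minEnclosingCircle(onz(f,hull.reshape(-1,2),52)[:,:2].astype(np.float32)))
print(onz(f,[[283,199]],52))
plan(513,291,160,76.3)
E
```

```text
(254, 166, 58, 64) ((517.8271484375, 294.076171875), 31.56623077392578)
[[517.52332351 293.39440522  52.        ]]
at [510.1 287.7 168.9] yaw 76.3 d [ 2.9  3.3 -8.9] turn -0.0 rows 1
0.004 0.002 0.009 -0.000
```

Request:
move_arm(rows="0.005 0.005 0.030 0 0; 0 0 0.030 0 0; 0 0 0.030 0 0; 0 0 0.025 0 0; 0 0 0.015 0 0")

```text
time_s: 23.38
tcp_pos: [515.5, 290.8, 37.0]
tcp_rot: [-3.14, 0.002, 1.332]
force: [1.0, -0.5, -0.5]
grip_width: 94.1
gripper_force: 0.0
```

Request:
move_arm(rows="0 0 0.010 0 0; 0 0 0.004 0 0; 0 0 0 0 0; 0 0 0 0 80; 0 0 0 0 120")

```text
time_s: 23.8
tcp_pos: [517.1, 293.2, 26.8]
tcp_rot: [3.14, -0.001, 1.333]
force: [-0.1, -0.1, -0.2]
grip_width: 84.0
gripper_force: 0.0
```

Request:
move_arm(rows="0 0 0 0 160; 0 0 0 0 255; 0 0 0 0 255; 0 0 0 0 255; 0 0 0 0 255")

```text
time_s: 24.22
tcp_pos: [516.7, 292.9, 25.8]
tcp_rot: [3.141, -0.0, 1.333]
force: [-0.0, -1.3, 4.0]
grip_width: 57.0
gripper_force: 40.0
```

Request:
move_arm(rows="0 0 0 0 255; 0 0 0 0 255; 0 0 0 0 255; 0 0 -0.005 0 255; 0 0 -0.01 0 255")

```text
time_s: 24.63
tcp_pos: [515.5, 292.4, 39.9]
tcp_rot: [-3.14, 0.001, 1.333]
force: [-1.5, 0.1, -3.8]
grip_width: 57.2
gripper_force: 40.0
```

```bash
python3 - <<'E'
from h import *
f,im=grab("wrist"); cv2.imwrite("pics/w12.png",im)
s=manip.read_state(); print(s["tcp_pos"],s["tcp_rot"],s["force"],s["grip_width"])
E
```

```text
[516.51604553 293.24585613  42.4143224 ] [ 3.14133524e+00 -4.86742898e-04  1.33297561e+00] [ 1.40068463  1.59176464 -0.62360766] 57.441802329640595
```

View pics/w12.png

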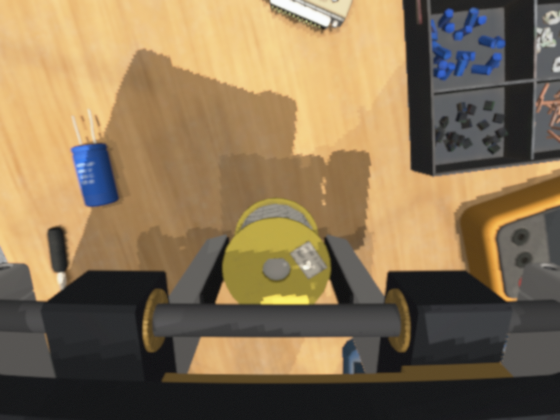

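The spool is held level at 57 mm, disc at (276,264). Lifting and carrying it back round the vise.

Request:
move_arm(rows="0 0 -0.03 0 255; 0 0 -0.03 0 255; 0 0 -0.03 0 255; 0 0 0 0 255; 0 0 0 0 255")

```text
time_s: 25.1
tcp_pos: [517.2, 293.3, 132.3]
tcp_rot: [3.139, -0.002, 1.332]
force: [0.4, -0.2, -3.0]
grip_width: 57.3
gripper_force: 40.0
```

```bash
python3 - <<'E'
from h import *
f,im=grab("wrist"); s=manip.read_state(); t=s["tcp_pos"]; hsv=cv2.cvtColor(im,cv2.COLOR_BGR2HSV); h,S,v=cv2.split(hsv)
c=np.cos(s["tcp_rot"][2]); q=np.sin(s["tcp_rot"][2])
d=onz(f,[[276,264],[276,267]],t[2]+26.2)-t; print(t, s["grip_width"], "tool x,y offs",d[:,0]*c+d[:,1]*q, d[:,0]*q-d[:,1]*c)
plan(440,120,t[2],76.3,step=32)
E
```

```text
[516.44865432 292.62481331 130.73312895] 57.56634977515944 tool x,y offs [2.07357311 0.32300886] [0.07634203 0.07688511]
at [516.4 292.6 130.7] yaw 76.3 d [ -76.4 -172.6    0. ] turn 0.001 rows 6
-0.031 -0.006 -0.000 0.000; -0.031 -0.006 -0.000 0.000; -0.031 -0.006 -0.000 0.000; -0.031 -0.006 -0.000 0.000; -0.031 -0.006 -0.000 0.000
-0.031 -0.006 -0.000 0.000
```

Request:
move_arm(rows="-0.031 -0.006 0 0 255; -0.031 -0.006 0 0 255; -0.031 -0.006 0 0 255; -0.031 -0.006 0 0 255; -0.031 -0.006 0 0 255")

```text
time_s: 25.57
tcp_pos: [448.9, 147.7, 129.0]
tcp_rot: [-3.139, 0.001, 1.333]
force: [0.5, -0.2, -2.4]
grip_width: 57.1
gripper_force: 40.0
```

Request:
move_arm(rows="-0.031 -0.006 0 0 255; -0.026 0.018 0 0 255; -0.026 0.018 0 0 255; -0.026 0.018 0 0 255; -0.026 0.018 0 0 255")

```text
time_s: 25.98
tcp_pos: [482.3, 0.8, 129.4]
tcp_rot: [-3.14, 0.001, 1.333]
force: [1.0, -0.7, -3.0]
grip_width: 57.2
gripper_force: 40.0
```

Request:
move_arm(rows="-0.026 0.018 0 0 255; -0.026 0.018 0 0 255; -0.022 0.017 0 0 255; 0 0 0 0 255; 0 0 0 0 255")

```text
time_s: 26.4
tcp_pos: [516.3, -83.1, 129.0]
tcp_rot: [-3.139, -0.0, 1.33]
force: [0.1, 0.5, -3.1]
grip_width: 57.3
gripper_force: 40.0
```

```bash
python3 - <<'E'
from h import *
grab("wrist"); plan(520.4,-86.8,90,76.3,step=36); print(manip.read_state()["grip_width"])
E
```

```text
at [516.1 -81.7 129.2] yaw 76.3 d [  4.3  -5.1 -39.2] turn 0.0 rows 2
-0.002 0.003 0.020 0.000; -0.002 0.003 0.020 0.000
56.96193108508205
```

Request:
move_arm(rows="-0.004 0.005 0.015 0 255; 0 0 0.025 0 255; 0 0 0.025 0 255; 0 0 0.015 0 255; 0 0 0.008 0 255")

```text
time_s: 26.87
tcp_pos: [519.1, -85.3, 40.2]
tcp_rot: [-3.138, -0.0, 1.335]
force: [-0.2, -0.7, -4.3]
grip_width: 57.2
gripper_force: 40.0
```

Request:
move_arm(rows="0 0 0.003 0 255; 0 0 0 0 255; 0 0 0 0 255; 0 0 0 0 255")

```text
time_s: 27.2
tcp_pos: [521.6, -86.8, 40.5]
tcp_rot: [3.14, -0.0, 1.333]
force: [0.9, -0.8, -2.5]
grip_width: 57.7
gripper_force: 40.0
```

Request:
move_arm(rows="0 0 0.002 0 255; 0 0 0.001 0 255; 0 0 0.001 0 255; 0 0 0 0 255; 0 0 0 0 255")

```text
time_s: 27.62
tcp_pos: [521.1, -87.1, 35.8]
tcp_rot: [3.141, 0.0, 1.333]
force: [-2.1, -0.8, 4.7]
grip_width: 57.3
gripper_force: 40.0
```

Request:
move_arm(rows="0 0 0.001 0 255; 0 0 0 0 255; 0 0 0 0 255")

```text
time_s: 27.87
tcp_pos: [521.2, -87.1, 35.8]
tcp_rot: [3.141, 0.001, 1.333]
force: [-9.6, 0.4, 28.4]
grip_width: 57.2
gripper_force: 40.0
```

Contact with the floor: down. Releasing.

Request:
move_arm(rows="0 0 -0.001 0 255; 0 0 0 0 95; 0 0 0 0 70; 0 0 0 0 40; 0 0 0 0 40")

```text
time_s: 28.28
tcp_pos: [521.0, -86.9, 35.4]
tcp_rot: [-3.142, -0.0, 1.333]
force: [0.5, -0.6, 0.2]
grip_width: 75.5
gripper_force: 0.0
```

Request:
move_arm(rows="0 0 0 0 40; 0 0 0 0 40; 0 0 -0.02 0 40; 0 0 -0.04 0 40; 0 0 -0.04 0 40")

```text
time_s: 28.7
tcp_pos: [519.8, -86.4, 135.7]
tcp_rot: [-3.138, -0.001, 1.333]
force: [0.7, -0.9, 1.0]
grip_width: 79.4
gripper_force: 0.0
```

Request:
move_arm(rows="-0.02 0 -0.04 0 0; -0.04 0 -0.02 0 0; -0.04 0 0 0 0; -0.04 0 0 0 0; 0 0 0 0 0")

```text
time_s: 29.12
tcp_pos: [486.4, -226.8, 191.5]
tcp_rot: [3.141, 0.003, 1.324]
force: [-0.2, -0.9, -0.7]
grip_width: 94.1
gripper_force: 0.0
```

```bash
python3 - <<'E'
from h import *
f,im=grab("wrist"); 
print(manip.read_state()["tcp_pos"])
print(proj(f,[[520.6,-85.8,62],[605.3,-107.2,26],[584,-191.6,23],[499.5,-170.2,22]]).round())
b,tp=grab("top"); o=np.zeros((560,800,3),np.uint8); o[:420,:560]=im; o[:300,560:800]=cv2.resize(tp[140:240,280:360],(240,300)); cv2.imwrite("pics/w13.png",o)
hsv=cv2.cvtColor(tp,cv2.COLOR_BGR2HSV); h,s,v=cv2.split(hsv)
for n,m,z in (("blue",(h>105)&(h<130)&(s>150),16),("green",(h>40)&(h<80)&(s>90),22),("yel",(h>24)&(h<34)&(s>170)&(v>120),62)):
    m[:150]=0; m[255:]=0; m[:,:110]=0; m[:,425:]=0
    for p,c in comps(m,15,400): print(n,c.round(),*rect(b,p,z))
E
```

```text
[ 487.39019384 -223.13759292  191.31398383]
[[275.  49.]
 [360.  59.]
 [355. 144.]
 [276. 143.]]
blue [121. 155.] [640.6 389.8  38.4  13.2] 84.5
blue [306. 170.] [ 605.9 -108.7   54.3   30.5] 76.7
blue [127. 243.] [405.6 363.2  40.4  17.8] 82.6
green [328. 210.] [ 500.2 -169.8   31.    15.1] 74.8
green [220. 236.] [425.  118.4  13.3  13.2] -89.2
yel [298. 202.] [519.6 -87.3  54.4  54.2] 0.6
yel [245. 224.] [461.1  48.1  53.8  53.8] -89.2
```

View pics/w13.png

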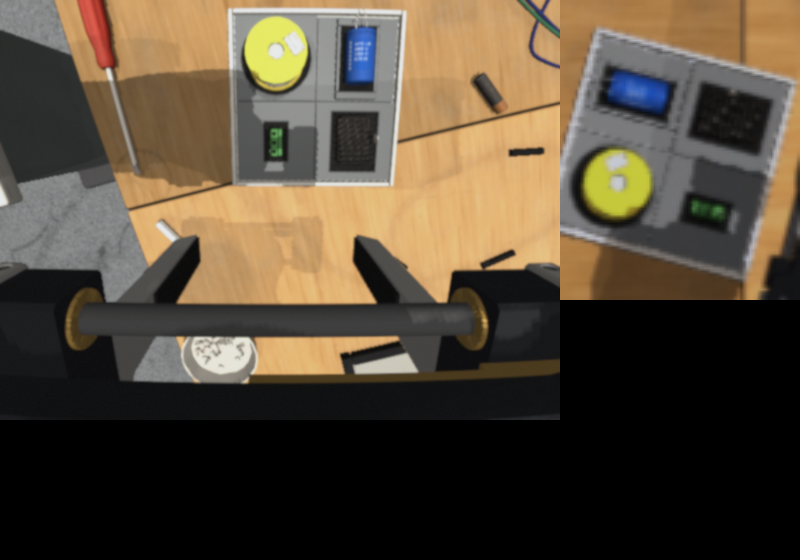

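All four parts sit in their nests: spool (276,54), cap (359,55), block (276,142) and sink (354,141). Both look-alikes are unmoved and the arm is clear, so I'm handing in.

```bash
python3 -c "
from rig import manip
print(manip.job_done())"
```

```text
the job is handed in; nothing more can be done
None
```

I handed the kit in at about 29 s; no verdict came back, but the final pictures show all four parts in their nests, each within about 3 mm of its middle, and both look-alikes unmoved.

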